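# Contact check of heat-sink modules on a lab-jack test rack

### The job

Check the heat-sink modules that lie on the grey mat: lay all of them flat, fins up, side by side across the two rails of the test rack, wind the jack up by its knob until the copper plate just touches their undersides without lifting them visibly off the rails, then swing the red contact lever fully to its stop and let it spring back. After that wind the jack all the way down and set all the modules flat, fins up, in the green tray, leaving the other things on the bench where they are.

Things in the scene. Friction and masses are not known exactly. Their poses are not given: they have to be found in the camera images.
- module_1: heat-sink module (None if absent), at first flat on the grey mat at the right (-y): aluminium base plate 120 (x) x 40 (y) x 6 mm with a black finned block 40 (x) x 36 (y) x 34 mm standing on its middle (overall height 40), 0.15 to 0.29 kg; brass terminals at both ends, so either way round is the same. Origin: centre of the underside; x along the length, z up.
- module_2: heat-sink module (None if absent), at first flat on the grey mat at the right (-y): aluminium base plate 120 (x) x 40 (y) x 6 mm with a black finned block 40 (x) x 36 (y) x 34 mm standing on its middle (overall height 40), 0.15 to 0.29 kg; brass terminals at both ends, so either way round is the same. Origin: centre of the underside; x along the length, z up.
- module_3: heat-sink module (None if absent), at first flat on the grey mat at the right (-y): aluminium base plate 120 (x) x 40 (y) x 6 mm with a black finned block 40 (x) x 36 (y) x 34 mm standing on its middle (overall height 40), 0.15 to 0.29 kg; brass terminals at both ends, so either way round is the same. Origin: centre of the underside; x along the length, z up.
- rack_seat (a point): centre of the rack, in the plane of the rail tops, 100 mm above the table; axes are the rig's: x across the rails, y along them, z up. Two rails 174 mm long, tops 42 to 70 mm from the centre in x, each with a blue lip outside it (inner face 70 mm from the centre, 5 mm high). A module lies with its length along x; yellow lines mark three bays at y = -50, 0, +50 mm, any will do.
- comb_front (a point): front of the pins of the blue probe comb beyond the +x rail: 72 mm from the rack's centre at rest, 110 to 124 mm above the table, 170 mm long in y; it moves in 12 mm above the module ends when the lever is swung. Not to be handled.
- jack_plate: copper plate on top of the scissor jack, 78 (x) x 158 (y) x 8 mm, between the rails under the modules. Origin: centre of its top face; axes as the rig. It rises 6 mm per radian of the knob, stays where it is left, and is level with the rail tops (so just touches modules lying there) at knob angle 2.5 rad.
- jack_knob (a joint): angle of the jack's knob, rad: 0 = bottom stop (plate top 15 mm below the rail tops), grows clockwise seen from above, which raises the plate; upper stop 4.0. Starts between 0 and 1.2. Friction torque about 0.16 N m; it stays where it is left.
- knob_grip (a point): on the knob's upright axis, at mid-height. Round black ribbed knob, diameter 38 mm, 34 mm high (17 above and below this point), on a thin upright shaft at the rig's -y end, 150 mm from the rack's centre, this point 129 mm above the table; a white line on top shows its angle.
- contact_lever (a joint): angle of the contact lever, rad: 0 = at rest, 0.92 = its stop. Turns about an upright axis, clockwise seen from above as it grows. Sprung: about 1.6 N at the handle to start, 5 N at the stop; springs back to 0 by itself when let go.
- lever_handle (a point): on the axis of the lever's upright red round handle, diameter 14 mm, 42 mm long (18 above and 24 below this point), 133 mm above the table, 100 mm from the lever's pivot. At rest the flat arm points towards the robot (-x of the rig, turned 0.17 rad towards the rack); it is pushed away from the rack, to the rig's +y.
- lever_pivot (a point): point on the lever's upright pivot axis at the same height as lever_handle, at the rig's +y end (125 mm from the rack's centre); axes as the rig. The lever's arm itself is 91 to 105 mm above the table.
- done_tray_in (a point): centre of the inner floor (5 mm above the table) of the fixed green tray, inside 270 (x) x 170 (y) mm, walls 5 mm thick and 14 mm high over all; it stands at the left (+y). Room for three modules side by side with their lengths along its y, e.g. at x = -80, 0, +80 mm.
- solder_spool: bystander: white spool of solder, diameter 52, 42 mm high, between robot and rig; origin at its underside.
- tape_roll: bystander: blue roll of tape lying flat, diameter 96, 24 mm high, between robot and rig, to the right; origin at its underside.
- screwdriver: bystander: orange screwdriver 200 mm long, lying beyond the mat.
- pliers: bystander: blue-handled pliers 145 mm long, lying beyond the tray.
- tip_tinner: bystander: small metal jar 40 mm high, beyond the rig.
- flux_bottle: bystander: amber bottle 100 mm high, beyond the rig.
Things that resemble listed ones, but are neither listed nor needed, are in the scene too. What is shaped like the module_3 but blue or purple is not meant.

How it is judged:
On the way, in this order (a step that is already met when the one before it is completed fails the run):
1. all the modules present lie flat across the rails of the rack, released (x of module_1 in the frame of rack_seat between -0.012 and 0.012 m and y of module_1 in the frame of rack_seat between -0.08 and 0.08 m and z of module_1 in the frame of rack_seat between -0.002 and 0.0025 m and angle between each of module_1, module_2, module_3's own z axis and vertical below 0.06 rad and contact force between the fingers and module_1 below 0.1 N and x of module_2 in the frame of rack_seat between -0.012 and 0.012 m and y of module_2 in the frame of rack_seat between -0.08 and 0.08 m and z of module_2 in the frame of rack_seat between -0.002 and 0.0025 m and contact force between the fingers and module_2 below 0.1 N and x of module_3 in the frame of rack_seat between -0.012 and 0.012 m and y of module_3 in the frame of rack_seat between -0.08 and 0.08 m and z of module_3 in the frame of rack_seat between -0.002 and 0.0025 m and contact force between the fingers and module_3 below 0.1 N), for 0.2 s.
2. the copper plate has been raised until it touches every module, none lifted more than 2.5 mm off the rails (x of module_1 in the frame of rack_seat between -0.012 and 0.012 m and y of module_1 in the frame of rack_seat between -0.08 and 0.08 m and z of module_1 in the frame of rack_seat between -0.002 and 0.0025 m and angle between each of module_1, module_2, module_3's own z axis and vertical below 0.06 rad and contact force between jack_plate and module_1 above 0.15 N and x of module_2 in the frame of rack_seat between -0.012 and 0.012 m and y of module_2 in the frame of rack_seat between -0.08 and 0.08 m and z of module_2 in the frame of rack_seat between -0.002 and 0.0025 m and contact force between jack_plate and module_2 above 0.15 N and x of module_3 in the frame of rack_seat between -0.012 and 0.012 m and y of module_3 in the frame of rack_seat between -0.08 and 0.08 m and z of module_3 in the frame of rack_seat between -0.002 and 0.0025 m and contact force between jack_plate and module_3 above 0.15 N), for 0.2 s.
3. the contact lever is at its stop (above 0.86 rad) while the plate still touches every module (all of step 2 and value of joint contact_lever above 0.86 rad), for 0.1 s.
4. the contact lever has returned to rest (below 0.06 rad) (value of joint contact_lever below 0.06 rad), for 0.1 s.
5. the jack has been wound all the way down (knob below 0.2 rad) before the modules are taken away from the rack (within 130 mm of its centre) (horizontal distance between each of module_1, module_2, module_3 and rack_seat below 0.13 m and value of joint jack_knob below 0.2 rad), for 0.1 s.
At the end, for the whole second after the job is handed in: All the modules present lie flat, fins up (tilt under 0.08 rad, underside within 6 mm of the tray's floor) and at rest inside the green tray; the jack is wound down (knob below 0.2 rad) and the lever at rest (below 0.06 rad) (x of module_1 in the frame of done_tray_in between -0.13 and 0.13 m and y of module_1 in the frame of done_tray_in between -0.08 and 0.08 m and z of each of module_1, module_2, module_3 in the frame of done_tray_in below 0.006 m and angle between each of module_1, module_2, module_3's own z axis and vertical below 0.08 rad and linear speed of each of module_1, module_2, module_3 below 0.02 m/s and x of module_2 in the frame of done_tray_in between -0.13 and 0.13 m and y of module_2 in the frame of done_tray_in between -0.08 and 0.08 m and x of module_3 in the frame of done_tray_in between -0.13 and 0.13 m and y of module_3 in the frame of done_tray_in between -0.08 and 0.08 m and value of joint jack_knob below 0.2 rad and value of joint contact_lever below 0.06 rad); the robot touches nothing.
It fails at once if a bystander was moved more than 50 mm (distance of any of solder_spool, tape_roll, screwdriver, pliers, tip_tinner, flux_bottle from where it was at the start of the episode above 0.05 m).
Of module_1, module_2, module_3 only 2 to 3 are there at a start; the rules pass over those that are not, and their reading is None.
At some moment in a run one of module_1, module_2, module_3 may be knocked a few centimetres aside while the robot is not near it.
Once in a run the grip may slacken for a moment while it holds something.
It also fails if it takes over 210 s, if anything falls off the work surface, if the arm or the gripper's body presses on something with over 40 N, if the wrist force passes 120 N, or if a joint passes its speed limit or range.

### The arm

A 6-joint arm with a two-finger parallel gripper is mounted at the origin on the work surface. World frame = base frame: x ahead of the robot, y to its left, z up, the work surface at z = 0. Lengths are in m, angles in rad, forces in N, time in s.
With the tool pointing down it reaches from about 0.3 to 0.875 m from the base axis. Payload 6.4 kg.
Tool frame: the origin (TCP) lies on the centre line of the jaws, within the pads' length; the fingertips stand 22 mm ahead of it and the grasp point (between the pads) lies 3 mm ahead of it; z points along the fingers, y is the line along which they close (so a half turn about z gives the same grasp; the last joint's range is limited). The gripper opens to 85 mm and grips with 20 to 120 N. Pads are 22 mm wide; open, the fingers measure 114 mm over their backs; the gripper's body (76 mm by 85 mm) begins 54 mm behind the grasp point. The pads swing forward as they close: fully open they stand 13 mm farther back than shut.
Start: joints at [-1.355, 0.181, 1.607, -0, 1.354, -0.206], TCP at [0.235, -0.525, 0.253] pointing down, gripper open.
Joint ranges: [-2.99, 2.99], [-0.89, 2.07], [0.3, 2.58], [-1.14, 4.28], [0, 2.63], [-3.12, 3.12]. Speed limits (rad/s): [2.57, 2.57, 3.01, 3.14, 3.14, 3.14].

### API

Orientations are given as a unit quaternion [w, x, y, z].
In Python, from bench import ctrl gives the robot as it stands. The module is installed in compiled form; this text tells all that it offers.
- The arm moves only by the tool servo_tool, never from a script. Its argument "commands" is a list of rows, each a list of 3 entries, a list of its own where there are three numbers: the shift along the tool's x, y, z in mm, then the turn about the tool's z in rad, then the finger opening in mm, from 0 to 85.4. In form: [[[dx, dy, dz], turn, jaw], ...]. A call has 1 to 20 rows; each row shifts and turns the commanded pose from where the row before left it, along the tool's axes as they then stand; what a row does not reach is not made up. A row lasts 1/8 s, in which the tool goes at most 62.5 mm and 10.7 degrees, less where a joint would pass 70% of its speed; a pose out of reach is approached as far as the arm can. A call with a gripper value outside its range is refused whole. The fingers move at their own pace and stop on an object; the grip force is fixed at half the most. Time passes only in rows, so rows that do not move let the fingers close. It gives the time, the measured TCP pose, the force, the opening and the grip force at its end, in the units of the state.
- ctrl.get_obs(): the state, without advancing time (a new reading comes with each control period).
- ctrl.camera(name): name is "side" or "top"; returns a dict with "color" (384x512x3 uint8, red, green, blue), "z_map" (384x512 float32, m along the optical axis (not along the pixel's ray), 0 where there is no reading), "fx", "fy", "cx", "cy" (pixels), "R" (3x3) and "t" (3): a world point X has camera coordinates R X + t. Camera axes: x right, y down, z forward; pixel columns grow to the right and rows downward; lengths in m; the calibration is good to about 2 mm. A picture is of the moment at which its call begins.
- ctrl.hand_in(): hands the job in; it is judged then, once.
The state is a dict: "time_s": time; "q": joint angles; "dq": joint speeds; "joint_efforts": joint torques, N m; "eef_pos": TCP position; "eef_rot": TCP orientation; "wrist_force": force on the tool from outside, world axes, zero at the start; "torque": the same for the moment, N m; "opening": opening from 0.0 (shut) to 1.0 (fully open); "grasp_force": force on a finger pad.
Only numpy, scipy, OpenCV 4.12 (cv2) and the standard library are available. Lean on these libraries where they do the work, as an engineer would, in place of code of your own. Each camera call takes 0.05 s, during which the arm holds its last target. There are 200 camera calls.

## Working session

There is one attempt and no reset: what is moved stays moved. The work goes in short steps, Python scripts to look and compute and a tool call to move; the robot and the scene stay as the last step left them, time stands still between calls to the robot, and variables do not carry over. Pictures are saved under pics/ and viewed, at most 14 in all, crops included, and the job is handed in when it is done.

Besides the shell and the picture viewer there is one more tool, called as a command line: name --argument value ..., lists and objects as JSON in quotes. servo_tool: Moves the arm, as the interface text tells. Its arguments: {"type":"object","properties":{"commands":{"type":"array"}},"required":["commands"]}

```bash
mkdir -p pics; cat > h.py <<'E'
import numpy as np, cv2
from bench import ctrl
def grab(n, save=None):
    c=ctrl.camera(n)
    if save: cv2.imwrite('pics/'+save+'.png', cv2.cvtColor(c['color'],cv2.COLOR_RGB2BGR))
    return c
def cloud(c):
    z=c['z_map']; v,u=np.indices(z.shape)
    P=np.stack([(u-c['cx'])/c['fx']*z,(v-c['cy'])/c['fy']*z,z],-1)
    W=(P-c['t'])@c['R']; W[z<=0]=np.nan
    return W
def st():
    o=ctrl.get_obs(); print({k:np.round(o[k],3).tolist() for k in ('time_s','q','eef_pos','eef_rot','wrist_force','opening','grasp_force')})
E
python3 - <<'E'
from h import *
for n in ('top','side'):
    c=grab(n,n+'0'); print(n,c['fx'],c['cx'],c['cy'],(-c['R'].T@c['t']).round(3),c['R'].round(3).tolist())
    np.savez(n+'0.npz',W=cloud(c),C=c['color'])
st()
a=cv2.imread('pics/top0.png');
cv2.imwrite('pics/top0b.png',cv2.resize(a,(800,600),interpolation=cv2.INTER_CUBIC))
E
```

```text
top 426.8223545027077 257.0472367600552 187.81888069635193 [ 0.377 -0.085  1.334] [[0.028, -1.0, -0.007], [-0.992, -0.027, -0.12], [0.12, 0.01, -0.993]]
side 407.47232334582236 258.81373148685424 189.86324973690873 [ 0.362 -0.993  0.972] [[0.986, -0.164, 0.015], [-0.102, -0.681, -0.725], [0.129, 0.714, -0.688]]
{'time_s': 0.1, 'q': [-1.355, 0.181, 1.608, 0.0, 1.354, -0.206], 'eef_pos': [0.235, -0.524, 0.252], 'eef_rot': [-0.001, 0.978, 0.209, 0.0], 'wrist_force': [-0.138, 0.041, 0.378], 'opening': 1.001, 'grasp_force': 0.0}
```

View pics/top0b.png

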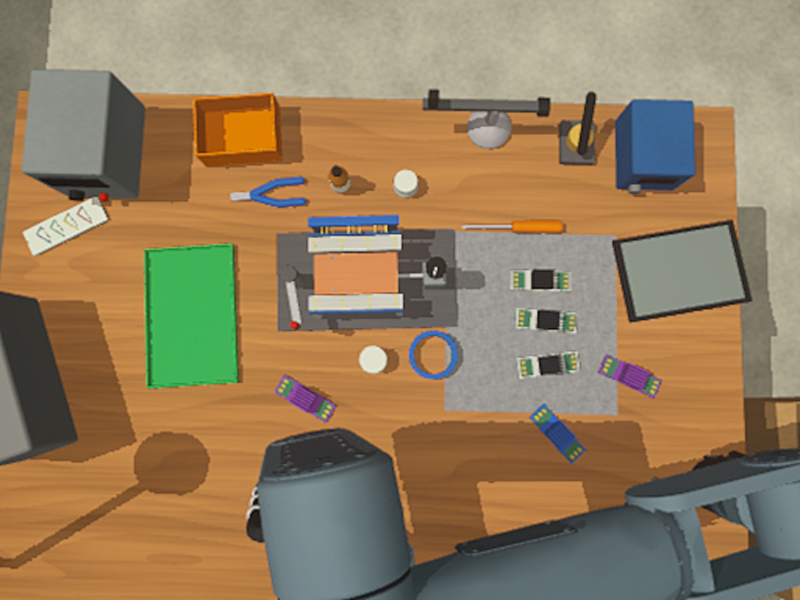

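View pics/side0.png

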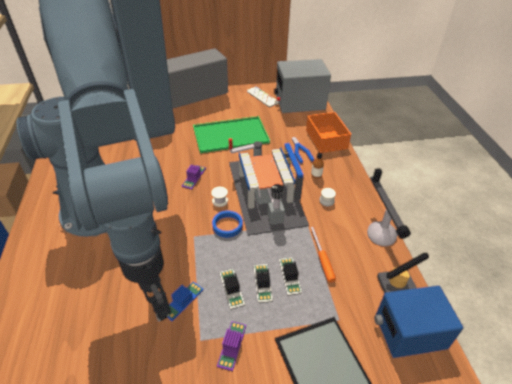

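Candidates in the 800x600 top view are three black-finned modules on the grey mat at (541,280), (546,320) and (548,365). The look-alikes are blue at (557,433) and purple at (630,376) and (306,398). I choose the three black ones.

```bash
cat > m.py <<'E'
from h import *
def blobs(W,mask,minn=40):
    n,l,s,c=cv2.connectedComponentsWithStats(mask.astype(np.uint8)); r=[]
    for i in range(1,n):
        if s[i,4]>=minn:
            m=l==i; P=W[m]; rect=cv2.minAreaRect((P[:,:2]*1000).astype(np.float32))
            r.append((c[i].round(0).tolist(),int(s[i,4]),[round(x,1) for x in rect[0]],[round(x) for x in rect[1]],round(rect[2],1),(np.nanmedian(P[:,2])*1000).round(1)))
    return r
E
python3 - <<'E'
from m import *
for n in ('top','side'):
    d=np.load(n+'0.npz');W=d['W'];C=d['C'].astype(int);r,g,b=C[...,0],C[...,1],C[...,2]
    z=W[...,2];V=C.max(-1)
    X,Y=W[...,0],W[...,1]
    def show(name,m,k=40):
        print(n,name)
        for q in blobs(W,m&np.isfinite(z),k): print('  ',q)
    show('fins top',(z>.028)&(z<.048)&(V<80)&(X>.2)&(Y<-.25)&(Y>-.6))
    show('white rails',(z>.092)&(z<.112)&(V>150)&(C.max(-1)-C.min(-1)<60)&(X>.2)&(X<.75)&(abs(Y)<.25))
    show('copper',(r>170)&(r-b>60)&(z>.06)&(z<.11)&(X>.3))
    show('green',(g>120)&(g-r>60)&(X>.2))
    show('knob',(V<70)&(z>.138)&(z<.155)&(X>.2)&(X<.75)&(abs(Y)<.35),10)
    show('red',(r>150)&(g<70)&(b<70)&(z>.07)&(X<.7),4)
    show('mat z', (abs(z)<.01)&(V<175)&(V>110)&(C.max(-1)-C.min(-1)<15)&(Y<-.2)&(X>.2),500)
a=cv2.imread('pics/top0.png')
cv2.imwrite('pics/c1.png',np.hstack([cv2.resize(a[130:280,310:440],None,fx=3.2,fy=3.2),cv2.resize(a[130:280,175:300],None,fx=3,fy=3.2)])[:600,:800])
E
```

```text
top fins top
   ([414.0, 118.0], 51, [764.5, -553.7], [91, 8], 89.0, np.float64(38.2))
   ([347.0, 178.0], 134, [571.9, -347.3], [35, 34], 88.0, np.float64(39.9))
   ([351.0, 204.0], 121, [492.0, -359.5], [38, 33], 86.8, np.float64(39.4))
   ([352.0, 234.0], 84, [404.5, -363.3], [31, 37], 8.6, np.float64(40.2))
top white rails
   ([227.0, 155.0], 536, [621.4, 18.6], [29, 172], 3.6, np.float64(99.8))
   ([188.0, 193.0], 114, [505.3, 128.2], [78, 14], 12.5, np.float64(101.8))
   ([228.0, 193.0], 563, [509.2, 13.4], [31, 173], 1.9, np.float64(100.0))
top copper
   ([150.0, 79.0], 297, [860.8, 268.6], [123, 160], 5.9, np.float64(68.5))
   ([228.0, 175.0], 1370, [558.0, 15.8], [94, 157], 3.2, np.float64(86.8))
top green
   ([122.0, 202.0], 4905, [484.0, 351.9], [279, 185], 5.7, np.float64(4.9))
top knob
   ([279.0, 170.0], 107, [572.3, -133.3], [34, 34], 46.1, np.float64(145.6))
top red
   ([187.0, 207.0], 13, [460.3, 119.2], [9, 8], 88.3, np.float64(150.8))
top mat z
   ([435.0, 172.0], 732, [607.0, -631.9], [100, 239], 23.4, np.float64(8.2))
   ([345.0, 207.0], 9075, [490.6, -350.3], [3
[... 247 characters left out ...]
], 7.6, np.float64(39.7))
side white rails
   ([242.0, 148.0], 97, [501.4, 128.4], [83, 35], 33.8, np.float64(101.4))
   ([282.0, 166.0], 326, [620.3, 20.2], [31, 176], 3.4, np.float64(101.0))
   ([249.0, 171.0], 310, [506.3, 14.5], [31, 179], 3.2, np.float64(101.1))
side copper
   ([329.0, 125.0], 208, [858.8, 270.0], [122, 167], 6.0, np.float64(68.7))
   ([265.0, 171.0], 721, [562.6, 16.6], [83, 165], 2.1, np.float64(87.6))
side green
   ([230.0, 134.0], 1686, [487.8, 294.7], [274, 300], 5.6, np.float64(6.2))
side knob
   ([278.0, 189.0], 65, [573.4, -138.9], [33, 24], 37.6, np.float64(145.1))
side red
side mat z
   ([261.0, 285.0], 8787, [488.8, -351.0], [303, 358], 89.7, np.float64(1.6))
```

View pics/c1.png

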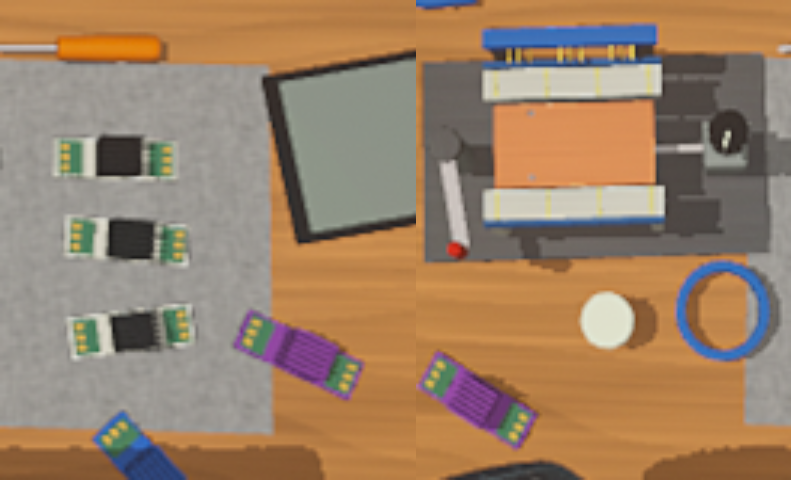

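The left crop confirms three black-finned aluminium modules on the mat; blue and purple ones lie outside. Right crop: rack, knob with its white line, red handle.

```bash
cat >> m.py <<'E'
def yaw_now():
    w,x,y,z=ctrl.get_obs()['eef_rot']; return np.arctan2(2*(x*y+w*z),1-2*(y*y+z*z))
def plan(x,y,z,th):
    "mm, rad -> turn first, then shift in turned tool axes"
    p=np.array(ctrl.get_obs()['eef_pos'])*1000; t=yaw_now()
    turn=(t-th+np.pi)%(2*np.pi)-np.pi; d=np.array([x,y,z])-p
    dx=np.cos(th)*d[0]+np.sin(th)*d[1]; dy=np.sin(th)*d[0]-np.cos(th)*d[1]
    print('at',p.round(1),'th',round(t,3),'-> turn',round(turn,3),'shift',[round(v,1) for v in (dx,dy,-d[2])])
def modules(W,C,box,z0,approx=None):
    "blobs of things z0+3mm..z0+45 within box"
    X,Y,Z=W[...,0],W[...,1],W[...,2]
    m=(X>box[0])&(X<box[1])&(Y>box[2])&(Y<box[3])&(Z>z0+.003)&(Z<z0+.046)
    return blobs(W,m,80)
E
python3 - <<'E'
from m import *
for n in ('top','side'):
    d=np.load(n+'0.npz')
    for q in modules(d['W'],d['C'],(.33,.64,-.48,-.24),.001): print(n,q)
plan(571,-348,120,0)
E
```

```text
top ([346.0, 179.0], 484, [578.5, -350.4], [54, 134], 1.6, np.float64(9.8))
top ([349.0, 204.0], 496, [497.9, -359.9], [122, 57], 84.8, np.float64(9.6))
top ([351.0, 233.0], 495, [411.5, -362.9], [57, 135], 8.2, np.float64(9.7))
side ([290.0, 275.0], 550, [573.4, -347.9], [55, 127], 0.1, np.float64(10.6))
side ([262.0, 282.0], 552, [490.8, -359.5], [124, 50], 81.2, np.float64(10.3))
side ([232.0, 288.0], 588, [406.5, -361.3], [53, 129], 5.3, np.float64(10.5))
at [ 235.3 -524.1  252.5] th 0.422 -> turn 0.422 shift [np.float64(335.7), np.float64(-176.1), np.float64(132.5)]
```

servo_tool --commands '[[[0,0,0],0.14,85],[[0,0,0],0.14,85],[[0,0,0],0.13,85],[[50,-25,0],0,85],[[50,-25,0],0,85],[[50,-25,0],0,85],[[50,-25,0],0,85],[[50,-25,30],0,85],[[50,-25,50],0,85],[[38,-22,50],0,85],[[0,0,0],0,85],[[0,0,0],0,85]]'

```text
time_s: 1.6
eef_pos: [0.56, -0.3548, 0.1351]
eef_rot: [0.0, 1.0, 0.006, -0.0]
wrist_force: [0.4, -0.7, 1.0]
opening: 0.994
grasp_force: 0.0
```

```bash
python3 -c "
from m import *
plan(571,-348,35,.015)"
```

```text
at [ 560.  -354.8  135.1] th 0.012 -> turn -0.003 shift [np.float64(11.1), np.float64(-6.7), np.float64(100.1)]
```

servo_tool --commands '[[[11,-7,10],0,75],[[0,0,30],0,70],[[0,0,30],0,70],[[0,0,20],0,70],[[0,0,10],0,70],[[0,0,0],0,70],[[0,0,0],0,30],[[0,0,0],0,30],[[0,0,0],0,30],[[0,0,0],0,30],[[0,0,0],0,30],[[0,0,0],0,30]]'

```text
time_s: 3.1
eef_pos: [0.5719, -0.3483, 0.0368]
eef_rot: [0.001, 1.0, 0.006, 0.001]
wrist_force: [-0.2, 0.9, 6.6]
opening: 0.454
grasp_force: 63.2
```

```bash
python3 -c "
from m import *
plan(565+50*.05,-34,240,1.62)"
```

```text
at [ 571.9 -348.3   36.8] th 0.012 -> turn -1.608 shift [np.float64(314.1), np.float64(11.0), np.float64(-203.2)]
```

servo_tool --commands '[[[0,0,-20],0,30],[[0,0,-45],0,30],[[0,0,-45],0,30],[[0,0,-45],0,30],[[0,0,-48],-0.1,30],[[0,0,0],-0.168,30],[[0,0,0],-0.168,30],[[0,0,0],-0.168,30],[[0,0,0],-0.168,30],[[0,0,0],-0.168,30],[[0,0,0],-0.168,30],[[0,0,0],-0.168,30],[[0,0,0],-0.168,30],[[0,0,0],-0.168,30],[[40,0,0],0,30],[[40,0,0],0,30],[[40,3,0],0,30],[[40,4,0],0,30],[[0,0,0],0,30]]'

```text
time_s: 5.48
eef_pos: [0.5693, -0.1843, 0.2388]
eef_rot: [-0.0, 0.687, 0.727, 0.0]
wrist_force: [-0.2, -0.4, -1.6]
opening: 0.458
grasp_force: 62.3
```

```bash
python3 -c "
from m import *
plan(565+50*.05,-34,240,1.62)"
```

```text
at [ 569.3 -184.3  238.8] th 1.627 -> turn 0.007 shift [np.float64(150.2), np.float64(5.6), np.float64(-1.2)]
```

servo_tool --commands '[[[40,2,0],0,30],[[40,2,0],0,30],[[40,2,0],0,30],[[30,0,0],0,30],[[0,0,30],0,30],[[0,0,30],0,30],[[0,0,10],0,30],[[0,0,0],0,30],[[0,0,0],0,30]]'

```text
time_s: 6.6
eef_pos: [0.5685, -0.0378, 0.1696]
eef_rot: [0.001, 0.688, 0.725, 0.001]
wrist_force: [-0.2, -0.6, -2.9]
opening: 0.459
grasp_force: 62.2
```

```bash
python3 - <<'E'
from m import *
plan(567.5,-34,160,1.62)
s=grab('side','s1');W=cloud(s)
Z=W[...,2];m=(W[...,0]>.45)&(W[...,0]<.68)&(abs(W[...,1]+.034)<.06)&(Z>.112)&(Z<.145)
for q in blobs(W,m): print(q)
cv2.imwrite('pics/s1c.png',cv2.resize(cv2.imread('pics/s1.png')[100:240,200:340],(640,640))[:600])
E
```

```text
at [568.5 -37.8 169.6] th 1.623 -> turn 0.003 shift [np.float64(3.9), np.float64(-0.8), np.float64(9.6)]
([296.0, 167.0], 138, [654.0, -19.7], [29, 89], 3.6, np.float64(124.0))
([269.0, 170.0], 250, [572.5, -40.2], [47, 131], 88.8, np.float64(140.3))
```

View pics/s1c.png

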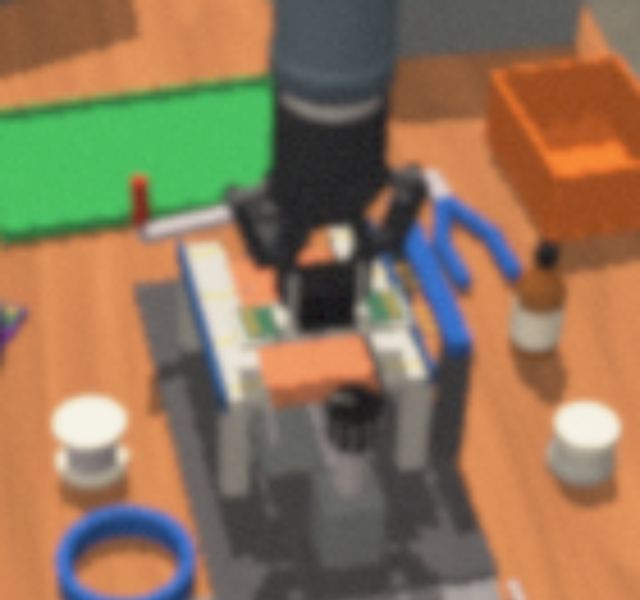

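servo_tool --commands '[[[4,-2,12],0,30],[[0,0,12],0,30],[[0,0,5],0,30],[[0,0,3],0,30],[[0,0,1],0,30],[[0,0,0],0,30],[[0,0,0],0,30]]'

```text
time_s: 7.52
eef_pos: [0.5654, -0.0334, 0.1367]
eef_rot: [0.0, 0.688, 0.726, -0.0]
wrist_force: [-7.0, 1.8, 10.3]
opening: 0.455
grasp_force: 63.7
```

servo_tool --commands '[[[0,0,0],0,62],[[0,0,0],0,62],[[0,0,0],0,62],[[0,0,-25],0,62],[[0,0,-45],0,70],[[-40,0,-40],0,80],[[-40,0,0],0,85],[[-40,0,0],0,85],[[-40,0,0],0,85],[[-40,0,0],0,85],[[-40,0,0],0.0,85],[[0,0,0],0.16,85],[[0,0,0],0.16,85],[[0,0,0],0.16,85],[[0,0,0],0.16,85],[[0,0,0],0.16,85],[[0,0,0],0.16,85],[[0,0,0],0.16,85],[[0,0,0],0.16,85],[[0,0,0],0.16,85]]'

```text
time_s: 10.02
eef_pos: [0.578, -0.273, 0.2448]
eef_rot: [-0.0, 0.996, 0.089, -0.0]
wrist_force: [0.2, 0.2, 0.1]
opening: 0.994
grasp_force: 0.0
```

```bash
cat >> m.py <<'E'
RC=np.array([565.,16.]);PSI=.05
def rack(n='top',save=None):
    c=grab(n,save);W=cloud(c);C=c['color'].astype(int)
    R=np.array([[np.cos(PSI),np.sin(PSI)],[-np.sin(PSI),np.cos(PSI)]])
    L=(W[...,:2]*1000-RC)@R.T; Z=W[...,2]*1000
    dark=(C.max(-1)<90)
    V=np.concatenate([L,Z[...,None]],-1)
    for q in blobs(V/1000,(abs(L[...,0])<40)&(abs(L[...,1])<95)&(Z>128)&(Z<150)&dark,20): print(n,'fins',q)
    for q in blobs(V/1000,(abs(L[...,0])<66)&(abs(L[...,1])<95)&(Z>103.5)&(Z<112),15): print(n,'ends',q)
def mat():
    for n in ('top','side'):
        c=grab(n);W=cloud(c);C=c['color']
        X,Y,Z=W[...,0],W[...,1],W[...,2]
        for q in blobs(W,(X>.33)&(X<.66)&(Y>-.5)&(Y<-.2)&(Z>.03)&(Z<.048)&(C.max(-1)<90),30): print(n,'fin',q)
        for q in modules(W,C,(.33,.66,-.5,-.2),.001): print(n,q)
E
python3 - <<'E'
from m import *
rack('top','t2'); rack('side'); mat()
plan(491,-359,140,-.12)
a=cv2.imread('pics/t2.png'); cv2.imwrite('pics/t2c.png',cv2.resize(a[120:260,170:310],(600,600),interpolation=cv2.INTER_CUBIC))
E
```

```text
top fins ([240.0, 173.0], 45, [-3.7, -37.9], [9, 34], 89.1, np.float64(139.0))
top fins ([247.0, 173.0], 56, [-4.2, -59.1], [12, 34], 88.9, np.float64(139.8))
top ends ([245.0, 160.0], 140, [37.6, -51.6], [38, 40], 88.7, np.float64(107.4))
top ends ([245.0, 187.0], 184, [-29.9, -50.9], [45, 66], 82.5, np.float64(106.8))
side fins ([269.0, 170.0], 104, [-4.2, -52.3], [38, 35], 1.2, np.float64(139.5))
side ends ([263.0, 177.0], 190, [-11.3, -49.3], [42, 103], 88.1, np.float64(107.4))
top fin ([352.0, 234.0], 78, [404.7, -363.4], [32, 37], 8.5, np.float64(40.3))
top ([362.0, 206.0], 149, [491.7, -395.6], [55, 46], 85.4, np.float64(9.2))
top ([352.0, 233.0], 471, [404.0, -365.9], [59, 125], 9.0, np.float64(9.7))
top ([390.0, 235.0], 134, [402.0, -485.3], [36, 54], 70.4, np.float64(8.4))
side fin ([263.0, 276.0], 132, [490.6, -359.6], [40, 35], 86.1, np.float64(40.0))
side fin ([231.0, 282.0], 145, [403.8, -364.2], [36, 40], 7.7, np.float64(40.0))
side ([262.0, 282.0], 557, [492.3, -358.4], [124, 47], 87.1, np.float64(9.9))
side ([232.0, 288.0], 584, [406.5, -361.9], [54, 130], 4.0, np.float64(10.5))
side ([237.0, 326.0], 147, [404.2, -481.2], [45, 43], 79.2, np.float64(8.2))
at [ 578.  -273.   244.9] th 0.187 -> turn 0.307 shift [np.float64(-76.1), np.float64(95.8), np.float64(104.9)]
```

View pics/t2c.png

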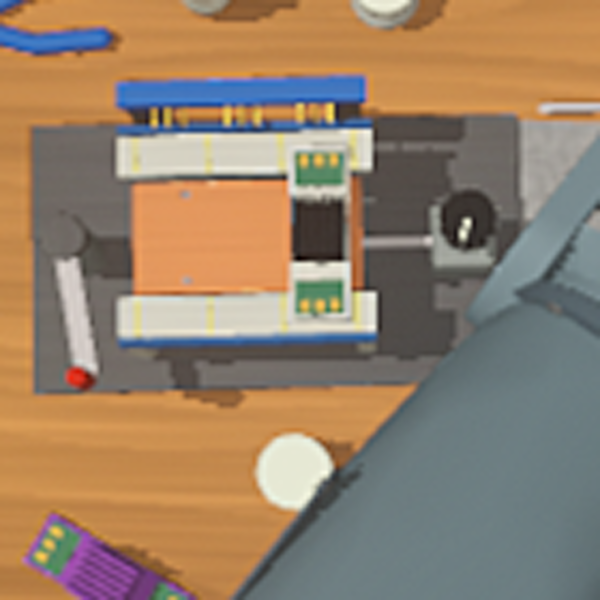

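The module lies squarely across the rails in the -y bay (crop (318,230)). Next is the middle module.

servo_tool --commands '[[[0,0,0],0.145,85],[[0,0,0],0.142,85],[[-26,31,0],0,85],[[-26,31,20],0,85],[[-26,32,40],0,75],[[0,0,45],0,70],[[0,0,0],0,70],[[0,0,0],0,70]]'

```text
time_s: 11.22
eef_pos: [0.4917, -0.3589, 0.1417]
eef_rot: [0.001, 0.999, -0.051, 0.001]
wrist_force: [-0.1, -0.8, 0.8]
opening: 0.821
grasp_force: 0.0
```

```bash
python3 -c "
from m import *
plan(491,-359,38,-.1)"
```

```text
at [ 491.7 -358.9  141.7] th -0.101 -> turn -0.001 shift [np.float64(-0.7), np.float64(0.2), np.float64(103.7)]
```

servo_tool --commands '[[[0,0,40],0,70],[[0,0,40],0,70],[[0,0,20],0,70],[[0,0,4],0,70],[[0,0,0],0,70],[[0,0,0],0,30],[[0,0,0],0,30],[[0,0,0],0,30],[[0,0,0],0,30],[[0,0,0],0,30],[[0,0,0],0,30],[[0,0,-20],0,30],[[0,0,-45],0,30],[[0,0,-45],0,30],[[0,0,-45],0,30],[[0,0,-45],0,30],[[0,0,0],0,30]]'

```text
time_s: 13.35
eef_pos: [0.4924, -0.3602, 0.2422]
eef_rot: [0.003, 0.999, -0.052, 0.003]
wrist_force: [0.1, 0.3, -3.3]
opening: 0.461
grasp_force: 60.5
```

```bash
python3 -c "
from m import *
plan(567,16,240,1.62)"
```

```text
at [ 492.4 -360.2  242.2] th -0.103 -> turn -1.723 shift [np.float64(372.1), np.float64(93.0), np.float64(2.2)]
```

servo_tool --commands '[[[0,0,0],-0.1723,30],[[0,0,0],-0.1723,30],[[0,0,0],-0.1723,30],[[0,0,0],-0.1723,30],[[0,0,0],-0.1723,30],[[0,0,0],-0.1723,30],[[0,0,0],-0.1723,30],[[0,0,0],-0.1723,30],[[0,0,0],-0.1723,30],[[0,0,0],-0.1723,30],[[40,11,0],0,30],[[40,11,0],0,30],[[40,11,0],0,30],[[40,12,0],0,30],[[40,12,0],0,30],[[40,12,0],0,30],[[40,12,0],0,30],[[40,12,0],0,30],[[40,0,0],0,30],[[12,0,0],0,30]]'

```text
time_s: 15.85
eef_pos: [0.5642, 0.02, 0.235]
eef_rot: [-0.001, 0.689, 0.725, -0.001]
wrist_force: [0.2, -0.7, -2.6]
opening: 0.463
grasp_force: 60.4
```

servo_tool --commands '[[[0,0,30],0,30],[[0,0,30],0,30],[[0,0,10],0,30],[[0,0,0],0,30],[[0,0,0],0,30]]'

```text
time_s: 16.48
eef_pos: [0.5663, 0.0172, 0.1674]
eef_rot: [0.001, 0.69, 0.724, 0.001]
wrist_force: [0.4, -0.1, -2.7]
opening: 0.46
grasp_force: 60.3
```

```bash
python3 - <<'E'
from m import *
plan(567,16,139,1.62)
c=grab('side');W=cloud(c);Z=W[...,2];C=c['color']
m=(W[...,0]>.5)&(W[...,0]<.64)&(abs(W[...,1]-.016)<.06)&(Z>.150)&(Z<.24)&(C.max(-1)>110)
for q in blobs(W,m,10): print(q)
E
```

```text
at [566.3  17.2 167.4] th 1.619 -> turn -0.001 shift [np.float64(-1.2), np.float64(0.7), np.float64(28.4)]
```

servo_tool --commands '[[[-1,1,12],0,30],[[0,0,10],0,30],[[0,0,5],0,30],[[0,0,2],0,30],[[0,0,0],0,30],[[0,0,0],0,30]]'

```text
time_s: 17.27
eef_pos: [0.5663, 0.0167, 0.1379]
eef_rot: [-0.0, 0.689, 0.724, -0.0]
wrist_force: [-4.3, 1.0, 6.0]
opening: 0.458
grasp_force: 61.4
```

servo_tool --commands '[[[0,0,0],0,62],[[0,0,0],0,62],[[0,0,0],0,62],[[0,0,-25],0,62],[[0,0,-45],0,70],[[-40,0,-35],0,80],[[-40,0,0],0,85],[[-40,0,0],0,85],[[-40,0,0],0,85],[[-40,0,0],0,85],[[-40,0,0],0,85],[[-40,0,0],0,85],[[0,-20,0],0.18,85],[[0,0,0],0.18,85],[[0,0,0],0.18,85],[[0,0,0],0.18,85],[[0,0,0],0.18,85],[[0,0,0],0.18,85],[[0,0,0],0.18,85],[[0,0,0],0.18,85]]'

```text
time_s: 19.77
eef_pos: [0.5602, -0.264, 0.2419]
eef_rot: [-0.0, 0.996, 0.087, -0.0]
wrist_force: [0.2, 0.6, -0.6]
opening: 0.997
grasp_force: 0.0
```

```bash
python3 - <<'E'
from m import *
rack('top'); rack('side'); mat()
plan(404,-364,140,.12)
E
```

```text
top fins ([226.0, 172.0], 113, [0.6, 0.2], [37, 32], 5.1, np.float64(139.3))
top fins ([239.0, 173.0], 50, [-3.4, -37.9], [9, 35], 89.1, np.float64(139.6))
top fins ([247.0, 173.0], 53, [-4.1, -59.0], [12, 34], 88.7, np.float64(139.4))
top ends ([227.0, 159.0], 147, [41.8, 2.4], [41, 40], 89.1, np.float64(106.8))
top ends ([244.0, 159.0], 152, [38.3, -50.1], [41, 39], 88.7, np.float64(107.3))
top ends ([245.0, 187.0], 191, [-28.4, -50.3], [38, 70], 88.8, np.float64(106.7))
top ends ([228.0, 187.0], 181, [-35.8, -2.9], [45, 41], 7.5, np.float64(106.9))
side fins ([266.0, 164.0], 196, [-4.5, -27.4], [87, 37], 81.6, np.float64(139.8))
side ends ([256.0, 173.0], 240, [-26.3, -25.5], [90, 72], 88.6, np.float64(107.5))
top fin ([353.0, 234.0], 80, [404.7, -363.6], [32, 37], 8.9, np.float64(40.6))
top ([353.0, 233.0], 430, [406.3, -366.3], [50, 119], 8.7, np.float64(10.0))
top ([390.0, 234.0], 130, [407.2, -481.9], [34, 52], 88.7, np.float64(8.1))
side fin ([231.0, 282.0], 144, [403.7, -363.8], [35, 39], 9.2, np.float64(40.0))
side ([232.0, 288.0], 585, [403.9, -364.2], [46, 128], 8.7, np.float64(10.1))
side ([237.0, 326.0], 146, [402.7, -480.7], [37, 47], 89.3, np.float64(8.5))
at [ 560.2 -264.   242. ] th 0.184 -> turn 0.064 shift [np.float64(-167.1), np.float64(80.6), np.float64(102.0)]
```

servo_tool --commands '[[[0,0,0],0.044,85],[[-40,18,0],0,85],[[-42,20,0],0,85],[[-42,20,20],0,75],[[-44,19,40],0,70],[[0,0,40],0,70],[[0,0,0],0,70],[[0,0,0],0,70]]'

```text
time_s: 20.98
eef_pos: [0.4051, -0.3636, 0.1436]
eef_rot: [0.001, 0.998, 0.069, 0.001]
wrist_force: [0.2, 0.1, 0.3]
opening: 0.82
grasp_force: 0.0
```

```bash
python3 -c "
from m import *
plan(404,-364,38,.14)"
```

```text
at [ 405.1 -363.6  143.6] th 0.138 -> turn -0.002 shift [np.float64(-1.1), np.float64(0.3), np.float64(105.6)]
```

servo_tool --commands '[[[-1,0,40],0,70],[[0,0,40],0,70],[[0,0,20],0,70],[[0,0,6],0,70],[[0,0,0],0,70],[[0,0,0],0,30],[[0,0,0],0,30],[[0,0,0],0,30],[[0,0,0],0,30],[[0,0,0],0,30],[[0,0,0],0,30],[[0,0,-20],0,30],[[0,0,-45],0,30],[[0,0,-45],0,30],[[0,0,-45],0,30],[[0,0,-45],0,30],[[0,0,0],0,30]]'

```text
time_s: 23.1
eef_pos: [0.4046, -0.365, 0.2407]
eef_rot: [0.004, 0.998, 0.068, 0.002]
wrist_force: [-0.2, 0.2, -2.7]
opening: 0.453
grasp_force: 61.7
```

```bash
python3 -c "
from m import *
plan(563.5,68,240,1.62)"
```

```text
at [ 404.6 -365.   240.7] th 0.136 -> turn -1.484 shift [np.float64(424.7), np.float64(180.0), np.float64(0.7)]
```

servo_tool --commands '[[[0,0,0],-0.165,30],[[0,0,0],-0.165,30],[[0,0,0],-0.165,30],[[0,0,0],-0.165,30],[[0,0,0],-0.165,30],[[0,0,0],-0.165,30],[[0,0,0],-0.165,30],[[0,0,0],-0.165,30],[[0,0,0],-0.165,30],[[40,18,0],0,30],[[40,18,0],0,30],[[40,18,0],0,30],[[40,18,0],0,30],[[40,18,0],0,30],[[40,18,0],0,30],[[40,18,0],0,30],[[40,18,0],0,30],[[40,18,0],0,30],[[40,18,0],0,30]]'

```text
time_s: 25.48
eef_pos: [0.5623, 0.0468, 0.2343]
eef_rot: [-0.001, 0.689, 0.725, -0.001]
wrist_force: [-0.1, -0.8, -2.0]
opening: 0.457
grasp_force: 61.4
```

servo_tool --commands '[[[24,0,0],0,30],[[0,0,30],0,30],[[0,0,30],0,30],[[0,0,10],0,30],[[0,0,0],0,30],[[0,0,0],0,30]]'

```text
time_s: 26.22
eef_pos: [0.5626, 0.0691, 0.1672]
eef_rot: [0.001, 0.689, 0.724, 0.001]
wrist_force: [0.2, 0.9, -2.3]
opening: 0.456
grasp_force: 61.5
```

```bash
python3 - <<'E'
from m import *
plan(563.5,67,139,1.62)
E
```

```text
at [562.6  69.1 167.2] th 1.621 -> turn 0.001 shift [np.float64(-2.1), np.float64(0.8), np.float64(28.2)]
```

servo_tool --commands '[[[-2,1,12],0,30],[[0,0,10],0,30],[[0,0,5],0,30],[[0,0,2],0,30],[[0,0,0],0,30],[[0,0,0],0,62],[[0,0,0],0,62],[[0,0,0],0,62],[[0,0,-25],0,62],[[0,0,-45],0,70],[[-40,0,-35],0,80],[[-40,0,0],0,85],[[-40,0,0],0,85],[[-40,0,0],0,85],[[-40,0,0],0,85],[[-40,0,0],0,85],[[-40,0,0],0,85],[[-40,0,0],0,85],[[-30,0,0],0,85],[[0,0,0],0,85]]'

```text
time_s: 28.72
eef_pos: [0.58, -0.2844, 0.2417]
eef_rot: [0.0, 0.69, 0.724, -0.0]
wrist_force: [-0.2, -0.1, -0.1]
opening: 0.996
grasp_force: 0.0
```

```bash
cat >> m.py <<'E'
def knob(W,C):
    X,Y,Z=W[...,0],W[...,1],W[...,2]; V=C.max(-1)
    top=(Z>.138)&(Z<.155)&(np.hypot(X-.5725,Y+.1338)<.03)
    m=top&(V<90); P=W[top][:,:2]*1000
    print('knob top n',top.sum(),'circle',cv2.minEnclosingCircle(P.astype(np.float32)),'mean',P.mean(0).round(1))
E
python3 - <<'E'
from m import *
rack('top','t3'); rack('side'); mat()
c=grab('top');W=cloud(c);C=c['color'];knob(W,C)
s=grab('side');knob(cloud(s),s['color'])
plan(572.5,-133.5,200,1.62);st()
a=cv2.imread('pics/t3.png'); cv2.imwrite('pics/t3c.png',cv2.resize(a[130:230,180:310],(780,600),interpolation=cv2.INTER_CUBIC))
E
```

```text
top fins ([209.0, 173.0], 146, [-0.0, 49.1], [37, 34], 0.3, np.float64(138.5))
top fins ([226.0, 172.0], 120, [0.6, 0.1], [36, 34], 0.4, np.float64(139.2))
top fins ([239.0, 173.0], 51, [-3.4, -37.9], [9, 34], 88.9, np.float64(139.7))
top fins ([247.0, 173.0], 53, [-3.7, -59.1], [12, 34], 88.7, np.float64(139.3))
top ends ([210.0, 159.0], 141, [44.6, 52.2], [42, 37], 88.6, np.float64(106.8))
top ends ([227.0, 158.0], 143, [43.8, 1.3], [44, 36], 88.2, np.float64(106.9))
top ends ([245.0, 160.0], 150, [33.9, -51.6], [42, 52], 84.9, np.float64(107.1))
top ends ([211.0, 187.0], 178, [-25.2, 48.4], [38, 67], 89.8, np.float64(106.9))
top ends ([245.0, 187.0], 182, [-31.3, -50.5], [61, 44], 4.8, np.float64(106.9))
top ends ([228.0, 186.0], 171, [-35.3, -2.7], [46, 41], 7.1, np.float64(107.0))
side fins ([265.0, 159.0], 354, [-0.7, 1.9], [142, 43], 88.6, np.float64(139.6))
side ends ([276.0, 158.0], 124, [44.8, 30.1], [96, 29], 87.7, np.float64(108.0))
side ends ([251.0, 158.0], 99, [-40.5, 50.9], [43, 43], 2.9, np.float64(108.2))
side ends ([255.0, 173.0], 236, [-42.1, -29.4], [49, 99], 1.7, np.float64(107.4))
top ([389.0, 235.0], 133, [404.2, -482.0], [52, 34], 3.1, np.float64(7.7))
side ([237.0, 326.0], 140, [402.2, -487.6], [42, 42], 64.3, np.float64(8.5))
knob top n 141 circle ((573.713134765625, -134.29600524902344), 19.195600509643555) mean [ 573.2 -133.9]
knob top n 5 circle ((571.9636840820312, -135.20660400390625), 17.135108947753906) mean [ 574.1 -137.5]
at [ 580.6 -281.1  242.2] th 1.622 -> turn 0.002 shift [np.float64(147.8), np.float64(-0.8), np.float64(42.2)]
{'time_s': 29.025, 'q': [-0.635, 0.343, 1.43, 0.0, 1.369, -0.686], 'eef_pos': [0.581, -0.281, 0.242], 'eef_rot': [-0.0, 0.689, 0.725, 0.0], 'wrist_force': [0.626, -0.818, -0.863], 'opening': 0.996, 'grasp_force': 0.0}
```

View pics/t3c.png

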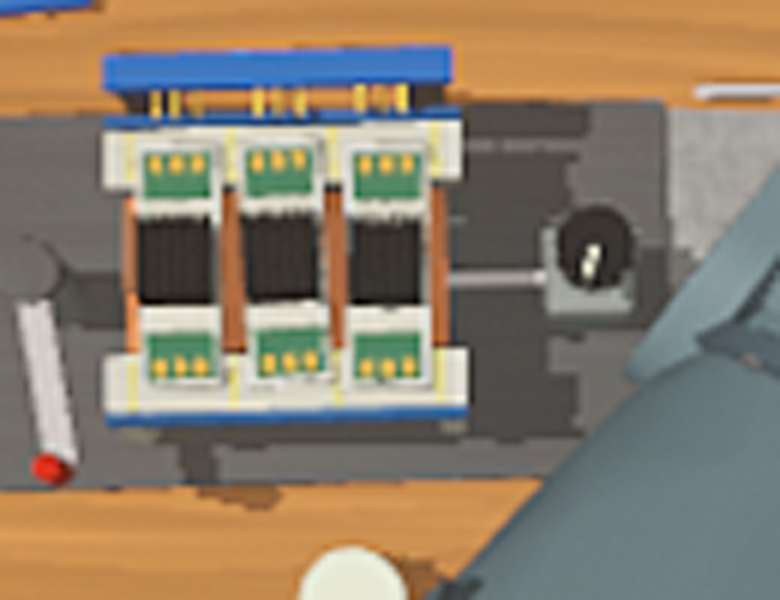

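All three modules lie across the rails at crop (180,260), (280,258) and (388,260). The knob is at (596,250) with its line about 0.35 rad clockwise from -x. Now grip the knob.

servo_tool --commands '[[[40,0,0],0,80],[[40,0,0],0,80],[[40,0,0],0,80],[[27,0,20],0,75],[[0,0,30],0,75],[[0,0,0],0,70],[[0,0,0],0,70]]'

```text
time_s: 29.9
eef_pos: [0.5736, -0.1355, 0.1933]
eef_rot: [0.001, 0.689, 0.725, 0.0]
wrist_force: [0.7, -0.3, 0.6]
opening: 0.822
grasp_force: 0.0
```

```bash
python3 - <<'E'
from m import *
plan(573,-134,134,1.62)
E
```

```text
at [ 573.6 -135.5  193.3] th 1.621 -> turn 0.001 shift [np.float64(1.5), np.float64(-0.5), np.float64(59.3)]
```

servo_tool --commands '[[[1.5,0,25],0,70],[[0,0,25],0,65],[[0,0,9],0,65],[[0,0,0],0,65],[[0,0,0],0,28],[[0,0,0],0,28],[[0,0,0],0,28],[[0,0,0],0,28],[[0,0,0],0,28],[[0,0,0],0,28]]'

```text
time_s: 31.15
eef_pos: [0.573, -0.1344, 0.1349]
eef_rot: [0.0, 0.689, 0.725, -0.0]
wrist_force: [-5.3, 0.4, 7.3]
opening: 0.423
grasp_force: 60.2
```

```bash
python3 - <<'E'
from m import *
plan(573,-134,134,1.62);print(np.round(ctrl.get_obs()['torque'],3))
E
```

```text
at [ 573.  -134.4  134.9] th 1.621 -> turn 0.001 shift [np.float64(0.4), np.float64(0.1), np.float64(0.9)]
[ 0.002  0.829 -0.076]
```

servo_tool --commands '[[[0,0,0],0.155,28],[[0,0,0],0.155,28],[[0,0,0],0.155,28],[[0,0,0],0.155,28],[[0,0,0],0.155,28],[[0,0,0],0.155,28],[[0,0,0],0.155,28],[[0,0,0],0.155,28],[[0,0,0],0.155,28],[[0,0,0],0.155,28],[[0,0,0],0.155,28],[[0,0,0],0.155,28],[[0,0,0],0,28],[[0,0,0],0,28]]'

```text
time_s: 32.9
eef_pos: [0.5708, -0.1318, 0.1348]
eef_rot: [-0.001, 0.993, -0.119, -0.003]
wrist_force: [-14.4, 9.5, 16.9]
opening: 0.425
grasp_force: 61.2
```

```bash
cat >> m.py <<'E'
def plate():
    for n in ('top','side'):
        zs=[];fs=[];rs=[]
        R=np.array([[np.cos(PSI),np.sin(PSI)],[-np.sin(PSI),np.cos(PSI)]])
        for i in range(3):
            c=grab(n);W=cloud(c);C=c['color'].astype(int)
            L=(W[...,:2]*1000-RC)@R.T; Z=W[...,2]*1000; r,b=C[...,0],C[...,2]
            ys=L[...,1]
            gap=((abs(ys-25)<4)|(abs(ys+25)<4)|(abs(abs(ys)-74)<3))
            zs.append(Z[(abs(L[...,0])<34)&gap&(r>120)&(r-b>40)&(Z>75)&(Z<112)])
            fs.append([np.median(Z[(abs(L[...,0])<15)&(abs(ys-k)<14)&(Z>130)&(Z<150)]) for k in (-50,0,50)])
            rs.append(Z[(abs(abs(L[...,0])-56)<10)&((abs(ys-25)<4)|(abs(ys+25)<4))&(Z>95)&(Z<106)])
        z=np.concatenate(zs);r=np.concatenate(rs)
        print(n,'plate',len(z),np.median(z).round(2),'rail',len(r),np.median(r).round(2),'fins',np.mean(fs,0).round(2))
E
python3 - <<'E'
from m import *
plate();print(np.round(ctrl.get_obs()['torque'],3),yaw_now(),ctrl.get_obs()['q'].round(3) if hasattr(ctrl.get_obs()['q'],'round') else 0)
d=np.load('top0.npz')
E
```

```text
top plate 429 98.11 rail 145 100.17 fins [139.43 139.25 139.54]
side plate 61 96.48 rail 36 101.63 fins [140.47 140.06 139.96]
[ 1.336  2.328 -0.115] -0.23849142638331333 [-4.300e-01  3.390e-01  1.669e+00  1.000e-03  1.141e+00  1.379e+00]
```

servo_tool --commands '[[[0,0,0],0.13,28],[[0,0,0],0.13,28],[[0,0,0],0.13,28],[[0,0,0],0.1,28],[[0,0,0],0,28],[[0,0,0],0,28]]'

```text
time_s: 33.95
eef_pos: [0.5713, -0.1309, 0.1348]
eef_rot: [-0.001, 0.934, -0.356, -0.003]
wrist_force: [-12.4, 12.7, 17.1]
opening: 0.426
grasp_force: 61.2
```

```bash
python3 - <<'E'
from m import *
plate();print(np.round(ctrl.get_obs()['torque'],3),yaw_now())
E
```

```text
top plate 419 100.87 rail 141 100.48 fins [143.17 140.59 140.39]
side plate 23 104.33 rail 24 101.31 fins [141.26 141.47 140.89]
[ 1.826  1.973 -0.088] -0.7282865448221697
```

servo_tool --commands '[[[0,0,0],0,60],[[0,0,0],0,60],[[0,0,0],0,60],[[0,0,-25],0,65],[[0,0,-40],0,65],[[0,0,-40],0,65],[[0,0,0],-0.17,40],[[0,0,0],-0.17,20],[[0,0,0],-0.17,0],[[0,0,0],-0.17,0],[[0,0,0],-0.17,0],[[0,0,0],-0.17,0],[[0,0,0],-0.17,0],[[0,0,0],-0.17,0],[[0,0,0],-0.17,0],[[0,0,0],-0.17,0],[[-40,-40,0],-0.17,0],[[-40,0,0],-0.17,0],[[-40,0,0],-0.17,0],[[0,0,0],-0.1,0]]'

```text
time_s: 36.75
eef_pos: [0.4897, -0.2221, 0.2383]
eef_rot: [0.001, 0.703, 0.711, -0.0]
wrist_force: [-0.0, -0.3, -0.1]
opening: 0.003
grasp_force: 0.0
```

```bash
python3 - <<'E'
from m import *
plate(); c=grab('top','t4');
a=cv2.imread('pics/t4.png'); cv2.imwrite('pics/t4c.png',cv2.resize(a[130:230,180:310],(780,600),interpolation=cv2.INTER_CUBIC))
plan(458,85,240,1.62);plan(458,85,240,-1.52)
print(ctrl.get_obs()['q'])
E
```

```text
top plate 586 100.88 rail 198 100.26 fins [140.81 140.7  140.08]
side plate 121 99.85 rail 21 101.87 fins [nan nan nan]
at [ 490.6 -218.9  238.1] th 1.58 -> turn -0.04 shift [np.float64(305.1), np.float64(-17.6), np.float64(-1.9)]
at [ 490.6 -218.9  238.1] th 1.58 -> turn 3.1 shift [np.float64(-305.2), np.float64(17.1), np.float64(-1.9)]
[-6.40825643e-01  1.10848372e-01  1.71797327e+00  4.33616042e-05
  1.31286554e+00 -6.50298196e-01]
  return _methods._mean(a, axis=axis, dtype=dtype,
  ret = ret.dtype.type(ret / rcount)
```

View pics/t4c.png

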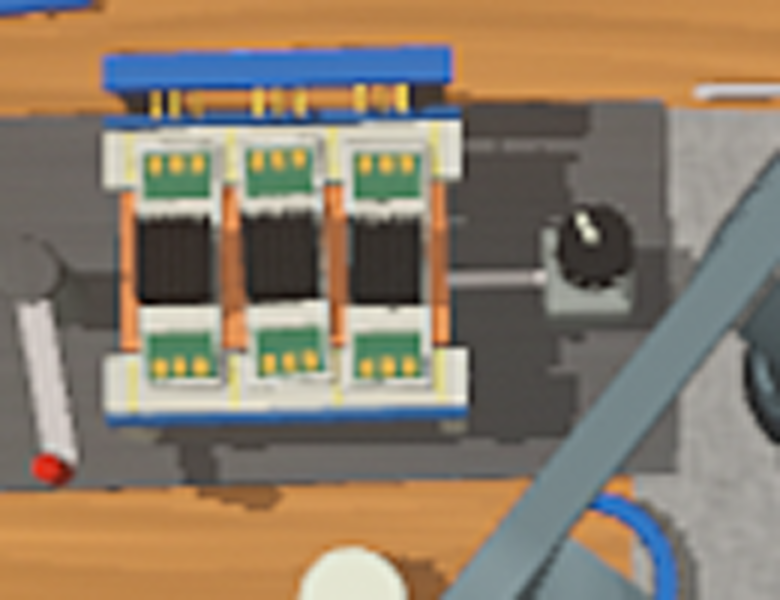

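Line now points to (578,212) from (596,245), about 2.7 rad, and the modules are lifted about 1 mm. Now the lever.

servo_tool --commands '[[[0,0,0],-0.04,0],[[40,-3,0],0,0],[[40,-3,0],0,0],[[40,-3,0],0,0],[[40,-3,0],0,0],[[40,-3,0],0,0],[[40,-2,0],0,0],[[40,0,0],0,0],[[25,0,20],0,0],[[0,0,0],0,0],[[0,0,0],0,0]]'

```text
time_s: 38.48
eef_pos: [0.4584, 0.0842, 0.2185]
eef_rot: [0.0, 0.689, 0.725, -0.0]
wrist_force: [0.3, -0.9, 0.2]
opening: -0.001
grasp_force: 0.0
```

```bash
python3 - <<'E'
from m import *
plan(459,86,138,1.62)
c=grab('side');W=cloud(c);C=c['color'].astype(int)
print(blobs(W,(C[...,0]>130)&(C[...,1]<70)&(C[...,2]<70)&(W[...,2]>.1)&(W[...,1]>.05)&(W[...,1]<.2)&(W[...,0]<.6),4))
E
```

```text
at [458.4  84.2 218.5] th 1.621 -> turn 0.001 shift [np.float64(1.8), np.float64(0.7), np.float64(80.5)]
[]
```

servo_tool --commands '[[[1,1,40],0,0],[[1,0,40],0,0],[[0,0,0],0,0],[[0,0,0],0,0],[[12,1,0],0,0],[[12,1,0],0,0],[[12,1,0],0,0],[[12,1,0],0,0],[[11,1,0],0,0],[[10,3,0],0,0],[[10,5,0],0,0],[[10,6,0],0,0],[[6,5,0],0,0],[[0,0,0],0,0],[[0,0,0],0,0]]'

```text
time_s: 40.4
eef_pos: [0.4776, 0.1825, 0.1375]
eef_rot: [-0.001, 0.689, 0.725, -0.001]
wrist_force: [-3.3, -4.0, -0.4]
opening: -0.002
grasp_force: 1.9
```

```bash
cat >> m.py <<'E'
def lever(n):
    c=grab(n);W=cloud(c);C=c['color'].astype(int);o=[]
    for q in blobs(W,(C[...,0]>120)&(C[...,1]<80)&(C[...,2]<80)&(W[...,2]>.1)&(W[...,1]>.05)&(W[...,1]<.3)&(W[...,0]<.6),3):
        v=np.array(q[2])-[558.7,140.9]; print(n,q, 'lever', round((np.pi+.22-np.arctan2(v[1],v[0]))%(2*np.pi),3))
E
python3 - <<'E'
from m import *
plan(481,186,138,1.62); lever('top'); lever('side'); plate()
E
```

```text
at [477.6 182.5 137.5] th 1.621 -> turn 0.001 shift [np.float64(3.3), np.float64(3.5), np.float64(-0.5)]
top ([202.0, 169.0], 3, [571.2, 84.2], [6, 1], 4.1, np.float64(141.9)) lever 4.715
top plate 584 100.79 rail 200 99.92 fins [140.55 140.27 140.08]
side plate 132 101.13 rail 33 101.74 fins [141.64 141.26 141.2 ]
```

servo_tool --commands '[[[3,3,0],0,0],[[2,1,0],0,0],[[0,0,0],0,0],[[0,0,0],0,0]]'

```text
time_s: 41.3
eef_pos: [0.4824, 0.1875, 0.1382]
eef_rot: [0.0, 0.689, 0.725, 0.0]
wrist_force: [-0.4, -4.5, -1.9]
opening: -0.0
grasp_force: 2.6
```

servo_tool --commands '[[[2,1,0],0,0],[[2,1,0],0,0],[[0,0,0],0,0],[[0,0,0],0,0]]'

```text
time_s: 41.8
eef_pos: [0.4835, 0.1892, 0.1381]
eef_rot: [0.001, 0.689, 0.725, -0.002]
wrist_force: [-4.9, -18.3, 2.6]
opening: -0.003
grasp_force: 8.4
```

```bash
python3 - <<'E'
from m import *
grab('side','s5'); cv2.imwrite('pics/s5c.png',cv2.resize(cv2.imread('pics/s5.png')[90:220,180:340],None,fx=4.5,fy=4.5))
E
```

```text
(no output)
```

View pics/s5c.png

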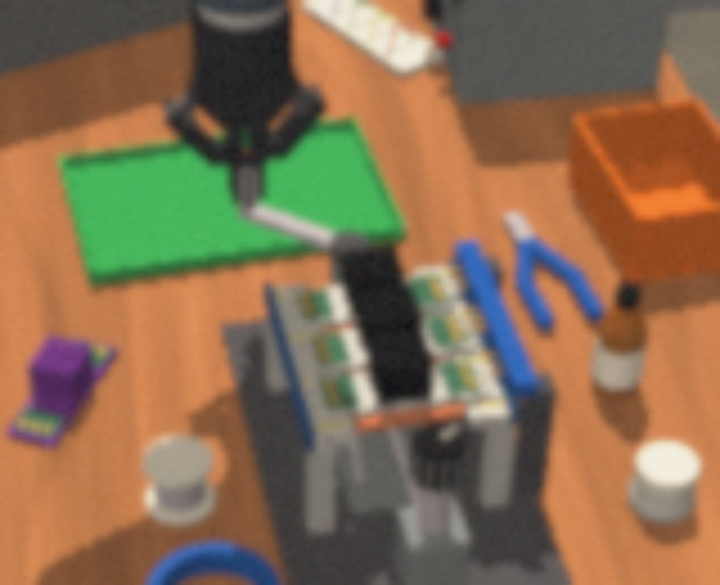

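The lever arm points out at crop (290,220), the comb has moved in over the module ends, and the force rose to 18 N. It is at its stop, so I follow it back.

servo_tool --commands '[[[-12,-10,0],0,0],[[-15,-9,0],0,0],[[-15,-5,0],0,0],[[-15,-1,0],0,0],[[-15,-1,0],0,0],[[-15,-1,0],0,0],[[-15,0,0],0,0],[[-10,0,0],0,0],[[0,0,0],0,0],[[0,0,-40],0,0],[[0,0,-40],0,40],[[0,0,-20],0,80],[[-40,0,0],0,80],[[-40,0,0],0,80],[[-40,0,0],0,80],[[-40,0,0],0,80],[[-40,0,0],0,80],[[-40,0,0],0,80],[[0,0,0],0,80]]'

```text
time_s: 44.22
eef_pos: [0.4746, -0.163, 0.238]
eef_rot: [0.0, 0.69, 0.724, -0.0]
wrist_force: [0.8, 0.7, -0.3]
opening: 0.938
grasp_force: 0.0
```

```bash
python3 - <<'E'
from m import *
plan(573,-134,200,1.62); lever('top'); lever('side'); plate(); rack('top'); print(ctrl.get_obs()['q'][5])
E
```

```text
at [ 474.6 -163.   238. ] th 1.618 -> turn -0.002 shift [np.float64(24.1), np.float64(99.7), np.float64(38.0)]
top ([188.0, 207.0], 15, [460.4, 119.0], [9, 9], 2.1, np.float64(150.3)) lever 0.001
side ([230.0, 140.0], 3, [460.2, 114.8], [4, 0], 82.9, np.float64(151.1)) lever 6.244
top plate 584 100.84 rail 190 100.26 fins [140.74 140.48 140.52]
side plate 131 100.51 rail 41 101.81 fins [141.16 142.01 140.49]
top fins ([226.0, 172.0], 121, [0.7, -0.4], [37, 34], 1.7, np.float64(140.3))
top fins ([209.0, 173.0], 145, [0.0, 48.9], [37, 34], 1.0, np.float64(139.8))
top fins ([239.0, 173.0], 53, [-2.2, -37.9], [9, 38], 89.2, np.float64(140.1))
top fins ([247.0, 173.0], 56, [-2.5, -59.1], [12, 37], 88.6, np.float64(140.5))
top ends ([210.0, 159.0], 146, [42.9, 48.5], [47, 36], 83.7, np.float64(107.3))
top ends ([227.0, 158.0], 153, [45.1, -0.4], [41, 38], 88.9, np.float64(107.7))
top ends ([245.0, 160.0], 167, [23.8, -53.7], [78, 42], 2.6, np.float64(107.6))
top ends ([211.0, 186.0], 206, [-23.0, 48.7], [76, 46], 7.4, np.float64(106.9))
top ends ([228.0, 186.0], 181, [-37.7, -3.7], [45, 40], 4.5, np.float64(107.4))
top ends ([245.0, 187.0], 177, [-41.5, -50.0], [44, 43], 88.9, np.float64(107.6))
-0.6143900474033884
```

servo_tool --commands '[[[0,0,0],0.163,75],[[0,0,0],0.163,75],[[0,0,0],0.163,75],[[0,0,0],0.163,75],[[0,0,0],0.163,75],[[0,0,0],0.163,75],[[0,0,0],0.163,70],[[0,0,0],0.163,70],[[34,1,0],0,70],[[34,1,0],0,70],[[34,1,0],0,70],[[0,0,40],0,70],[[0,0,0],0,70],[[0,0,0],0,70]]'

```text
time_s: 46.42
eef_pos: [0.5724, -0.1321, 0.199]
eef_rot: [0.0, 0.987, 0.158, 0.0]
wrist_force: [0.0, 0.3, 0.1]
opening: 0.824
grasp_force: 0.0
```

```bash
python3 - <<'E'
from m import *
plan(573,-134,135,.315); print(ctrl.get_obs()['q'][5])
E
```

```text
at [ 572.4 -132.1  199. ] th 0.317 -> turn 0.002 shift [np.float64(-0.0), np.float64(1.9), np.float64(64.0)]
0.8251995034092747
```

servo_tool --commands '[[[0,2,25],0,70],[[0,0,25],0,65],[[0,0,14],0,65],[[0,0,0],0,65],[[0,0,0],0,28],[[0,0,0],0,28],[[0,0,0],0,28],[[0,0,0],0,28],[[0,0,0],0,28],[[0,0,0],0,28]]'

```text
time_s: 47.68
eef_pos: [0.5731, -0.1322, 0.1361]
eef_rot: [-0.001, 0.987, 0.158, 0.0]
wrist_force: [-4.4, 8.1, 9.9]
opening: 0.432
grasp_force: 60.8
```

servo_tool --commands '[[[0,0,0],-0.15,28],[[0,0,0],-0.15,28],[[0,0,0],-0.15,28],[[0,0,0],-0.15,28],[[0,0,0],-0.15,28],[[0,0,0],-0.15,28],[[0,0,0],-0.15,28],[[0,0,0],-0.15,28],[[0,0,0],-0.15,28],[[0,0,0],-0.15,28],[[0,0,0],-0.15,28],[[0,0,0],-0.15,28],[[0,0,0],-0.15,28],[[0,0,0],-0.15,28],[[0,0,0],-0.15,28],[[0,0,0],-0.15,28],[[0,0,0],0,28],[[0,0,0],0,28]]'

```text
time_s: 49.92
eef_pos: [0.5725, -0.1322, 0.1361]
eef_rot: [-0.001, 0.21, 0.978, 0.001]
wrist_force: [-8.0, 8.7, 11.4]
opening: 0.426
grasp_force: 60.9
```

```bash
python3 - <<'E'
from m import *
plate();print(np.round(ctrl.get_obs()['torque'],3),yaw_now())
E
```

```text
top plate 385 86.59 rail 148 100.31 fins [140.78 139.63 138.94]
side plate 52 85.81 rail 32 100.91 fins [140.11 140.22 140.07]
[1.289 1.245 0.166] 2.7179840668293047
```

servo_tool --commands '[[[0,0,0],-0.1,28],[[0,0,0],-0.1,28],[[0,0,0],-0.05,28],[[0,0,0],0,28],[[0,0,0],0,28]]'

```text
time_s: 50.85
eef_pos: [0.5725, -0.1323, 0.1361]
eef_rot: [-0.001, 0.088, 0.996, 0.001]
wrist_force: [-8.1, 7.5, 11.5]
opening: 0.429
grasp_force: 61.3
```

```bash
python3 - <<'E'
from m import *
plate();print(np.round(ctrl.get_obs()['torque'],3),yaw_now())
E
```

```text
top plate 392 85.24 rail 149 100.2 fins [142.82 139.51 139.32]
side plate 70 84.92 rail 31 101.2 fins [139.9  140.44 139.84]
[ 1.254  1.249 -0.828] 2.9657483914802656
```

servo_tool --commands '[[[0,0,0],0,60],[[0,0,0],0,60],[[0,0,0],0,60],[[0,0,-25],0,65],[[0,0,-45],0,70],[[0,0,-38],0,70],[[0,0,0],0.168,70],[[0,0,0],0.168,70],[[0,0,0],0.168,70],[[0,0,0],0.168,70],[[0,0,0],0.168,70],[[0,0,0],0.168,70],[[0,0,0],0.168,70],[[0,0,0],0.168,70],[[-40,0,0],0,70],[[-40,0,0],0,70],[[0,0,0],0,70]]'

```text
time_s: 53.28
eef_pos: [0.5769, -0.2168, 0.2419]
eef_rot: [0.0, 0.69, 0.724, -0.0]
wrist_force: [-0.4, 0.8, -0.6]
opening: 0.822
grasp_force: 0.0
```

```bash
python3 - <<'E'
from m import *
plate(); rack('top','t6'); lever('top'); plan(564.5,-35,190,1.62)
a=cv2.imread('pics/t6.png'); cv2.imwrite('pics/t6c.png',cv2.resize(a[130:230,180:310],(780,600),interpolation=cv2.INTER_CUBIC))
E
```

```text
top plate 261 85.15 rail 139 101.93 fins [139.82 139.63 139.77]
side plate 63 84.23 rail 27 100.96 fins [139.72 141.34 140.16]
top fins ([224.0, 172.0], 122, [1.9, 3.8], [38, 35], 1.8, np.float64(139.4))
top fins ([238.0, 171.0], 108, [2.6, -35.1], [31, 36], 89.1, np.float64(139.5))
top fins ([209.0, 173.0], 145, [-0.3, 49.0], [37, 34], 0.3, np.float64(139.0))
top ends ([210.0, 159.0], 140, [44.8, 52.2], [42, 36], 88.6, np.float64(107.3))
top ends ([231.0, 158.0], 297, [31.3, -11.7], [83, 66], 88.6, np.float64(107.3))
top ends ([210.0, 187.0], 173, [-33.7, 53.1], [49, 47], 0.4, np.float64(107.3))
top ends ([234.0, 186.0], 358, [-35.1, -19.6], [81, 44], 89.3, np.float64(107.0))
top ([188.0, 207.0], 15, [460.3, 118.9], [9, 9], 1.9, np.float64(150.0)) lever 0.0
at [ 577.2 -213.1  242.2] th 1.624 -> turn 0.004 shift [np.float64(178.5), np.float64(-3.9), np.float64(52.2)]
```

View pics/t6c.png

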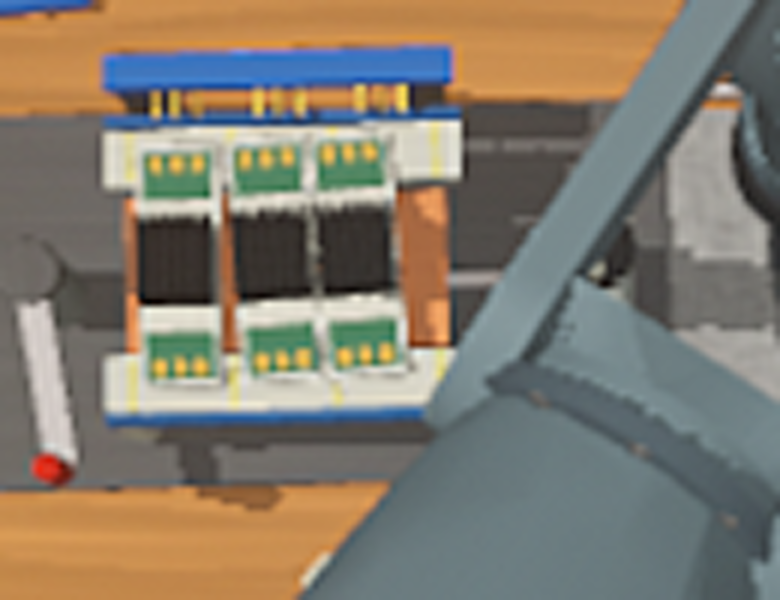

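The knock has happened: the -y module shifted to about (2.6,-35) mm in the rack frame, crop (355,250), and is turned about 0.08 rad. It still lies across the rails, and the jack is down. I'll pick it first with the corrected pose.

servo_tool --commands '[[[0,0,0],-0.076,70],[[40,4,0],0,70],[[40,4,0],0,70],[[40,4,0],0,70],[[40,4,0],0,70],[[34,0,20],0,65],[[0,0,30],0,65],[[0,0,0],0,65],[[0,0,0],0,65]]'

```text
time_s: 54.8
eef_pos: [0.5688, -0.0197, 0.1932]
eef_rot: [0.001, 0.66, 0.751, 0.0]
wrist_force: [-0.6, 0.4, 0.6]
opening: 0.763
grasp_force: 0.0
```

```bash
python3 - <<'E'
from m import *
plan(568.5,-19,137,1.7)
E
```

```text
at [568.8 -19.7 193.2] th 1.699 -> turn -0.001 shift [np.float64(0.7), np.float64(-0.2), np.float64(56.2)]
```

servo_tool --commands '[[[1,0,25],0,65],[[0,0,20],0,65],[[0,0,11],0,65],[[0,0,0],0,65],[[0,0,0],0,30],[[0,0,0],0,30],[[0,0,0],0,30],[[0,0,0],0,30],[[0,0,0],0,30],[[0,0,0],0,30],[[0,0,-15],0,30],[[0,0,-40],0,30],[[0,0,-45],0,30],[[0,0,0],0,30]]'

```text
time_s: 56.55
eef_pos: [0.5703, -0.0188, 0.2411]
eef_rot: [0.004, 0.66, 0.751, 0.002]
wrist_force: [0.6, 0.2, -1.5]
opening: 0.452
grasp_force: 61.6
```

```bash
python3 - <<'E'
from m import *
plan(564,360,240,3.24); plan(564,360,240,1.7); lever('top'); print(ctrl.get_obs()['q'])
E
```

```text
at [570.3 -18.8 241.1] th 1.699 -> turn -1.541 shift [np.float64(-30.9), np.float64(377.6), np.float64(1.1)]
at [570.3 -18.8 241.1] th 1.699 -> turn -0.001 shift [np.float64(376.5), np.float64(42.5), np.float64(1.1)]
[-2.41100764e-01  1.79164858e-01  1.64012662e+00  9.72583920e-05
  1.31863818e+00 -3.69322987e-01]
```

servo_tool --commands '[[[40,5,0],0,30],[[40,5,0],0,30],[[40,5,0],0,30],[[40,5,0],0,30],[[40,5,0],0,30],[[40,5,0],0,30],[[40,5,0],0,30],[[40,5,0],0,30],[[40,2,0],0,30],[[16,0,0],0,30],[[0,0,0],-0.171,30],[[0,0,0],-0.171,30],[[0,0,0],-0.171,30],[[0,0,0],-0.171,30],[[0,0,0],-0.171,30],[[0,0,0],-0.171,30],[[0,0,0],-0.171,30],[[0,0,0],-0.171,30],[[0,0,0],-0.171,30],[[0,0,0],0,30]]'

```text
time_s: 59.1
eef_pos: [0.5612, 0.3589, 0.2347]
eef_rot: [-0.001, -0.047, 0.999, -0.001]
wrist_force: [0.0, -0.0, -2.2]
opening: 0.453
grasp_force: 61.6
```

```bash
python3 - <<'E'
from m import *
plan(564,360,44,3.24)
E
```

```text
at [561.2 358.9 234.7] th -3.047 -> turn -0.004 shift [np.float64(-2.9), np.float64(0.8), np.float64(190.7)]
```

servo_tool --commands '[[[-3,0,40],0,30],[[0,0,40],0,30],[[0,0,40],0,30],[[0,0,40],0,30],[[0,0,20],0,30],[[0,0,8],0,30],[[0,0,3],0,30],[[0,0,1],0,30],[[0,0,0],0,30],[[0,0,0],0,30]]'

```text
time_s: 60.35
eef_pos: [0.5652, 0.3603, 0.045]
eef_rot: [0.001, -0.048, 0.999, 0.0]
wrist_force: [-0.0, 0.4, -2.0]
opening: 0.457
grasp_force: 61.4
```

servo_tool --commands '[[[0,0,2],0,30],[[0,0,1],0,30],[[0,0,0],0,30],[[0,0,0],0,30]]'

```text
time_s: 60.85
eef_pos: [0.5652, 0.3603, 0.0428]
eef_rot: [0.0, -0.048, 0.999, 0.0]
wrist_force: [-3.2, -2.1, 8.4]
opening: 0.455
grasp_force: 62.5
```

servo_tool --commands '[[[0,0,0],0,62],[[0,0,0],0,62],[[0,0,0],0,62],[[0,0,-30],0,62],[[0,0,-40],0,70],[[0,0,-40],0,70],[[0,0,-45],0,70],[[0,0,-40],0,70],[[0,0,0],0.168,70],[[0,0,0],0.168,70],[[0,0,0],0.168,70],[[0,0,0],0.168,70],[[0,0,0],0.168,70],[[0,0,0],0.168,70],[[0,0,0],0.168,70],[[0,0,0],0.168,70],[[0,0,0],0.168,70],[[0,0,0],0,70]]'

```text
time_s: 63.1
eef_pos: [0.5647, 0.3601, 0.2359]
eef_rot: [-0.0, 0.65, 0.76, -0.0]
wrist_force: [-0.8, 0.2, -0.7]
opening: 0.818
grasp_force: 0.0
```

```bash
python3 - <<'E'
from m import *
rack('top','t7'); rack('side'); plan(562.5,65,190,1.62)
a=cv2.imread('pics/t7.png'); cv2.imwrite('pics/t7c.png',cv2.resize(a[130:260,80:280],(800,520),interpolation=cv2.INTER_CUBIC))
E
```

```text
top fins ([224.0, 172.0], 133, [2.2, 4.3], [38, 35], 4.6, np.float64(139.6))
top fins ([208.0, 172.0], 153, [0.6, 50.2], [39, 36], 1.7, np.float64(138.6))
top ends ([217.0, 159.0], 290, [37.2, 30.4], [85, 56], 88.8, np.float64(107.0))
top ends ([227.0, 186.0], 183, [-39.9, 0.6], [50, 40], 4.4, np.float64(106.6))
top ends ([210.0, 187.0], 177, [-39.4, 48.6], [43, 38], 0.0, np.float64(107.1))
side fins ([264.0, 154.0], 235, [0.4, 28.7], [41, 86], 3.1, np.float64(139.8))
side ends ([263.0, 161.0], 374, [-0.5, 29.6], [126, 94], 3.4, np.float64(107.6))
at [564.7 360.1 236. ] th 1.729 -> turn 0.109 shift [np.float64(-294.6), np.float64(-16.7), np.float64(46.0)]
```

View pics/t7c.png

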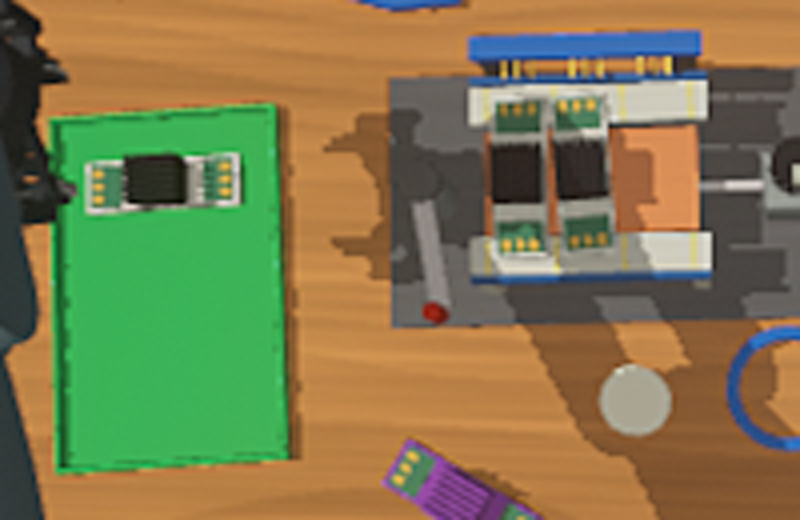

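First module is flat in the tray at crop (165,183); two remain in the rack at (515,175) and (580,172).

servo_tool --commands '[[[0,0,0],0.109,70],[[-40,-3,0],0,70],[[-40,-3,0],0,70],[[-40,-3,0],0,70],[[-40,-3,0],0,70],[[-40,-3,0],0,70],[[-40,-2,0],0,70],[[-40,0,0],0,65],[[-15,0,20],0,65],[[0,0,26],0,65],[[0,0,0],0,65],[[0,0,0],0,65]]'

```text
time_s: 64.7
eef_pos: [0.5618, 0.0648, 0.191]
eef_rot: [0.0, 0.69, 0.724, 0.0]
wrist_force: [0.1, 0.4, 0.9]
opening: 0.762
grasp_force: 0.0
```

```bash
python3 - <<'E'
from m import *
plan(562.8,65.5,138,1.62)
E
```

```text
at [561.8  64.8 191. ] th 1.618 -> turn -0.002 shift [np.float64(0.6), np.float64(1.0), np.float64(53.0)]
```

servo_tool --commands '[[[1,1,25],0,65],[[0,0,18],0,65],[[0,0,10],0,65],[[0,0,0],0,65],[[0,0,0],0,30],[[0,0,0],0,30],[[0,0,0],0,30],[[0,0,0],0,30],[[0,0,0],0,30],[[0,0,0],0,30],[[0,0,-15],0,30],[[0,0,-40],0,30],[[0,0,-45],0,30],[[0,0,0],0,30]]'

```text
time_s: 66.45
eef_pos: [0.5645, 0.0655, 0.2419]
eef_rot: [0.003, 0.691, 0.723, 0.002]
wrist_force: [-0.1, -0.3, -3.0]
opening: 0.457
grasp_force: 61.7
```

```bash
python3 - <<'E'
from m import *
plan(484,352,240,1.62)
E
```

```text
at [564.5  65.5 241.9] th 1.617 -> turn -0.003 shift [np.float64(290.1), np.float64(-66.3), np.float64(1.9)]
```

servo_tool --commands '[[[40,-6,0],0,30],[[40,-10,0],0,30],[[40,-10,0],0,30],[[40,-10,0],0,30],[[40,-10,0],0,30],[[40,-10,0],0,30],[[40,-10,0],0,30],[[10,0,0],0,30],[[0,0,0],-0.18,30],[[0,0,0],-0.18,30],[[0,0,0],-0.18,30],[[0,0,0],-0.18,30],[[0,0,0],-0.18,30],[[0,0,0],-0.18,30],[[0,0,0],-0.18,30],[[0,0,0],-0.18,30],[[0,0,0],-0.18,30],[[0,0,0],0,30]]'

```text
time_s: 68.7
eef_pos: [0.4829, 0.3514, 0.2361]
eef_rot: [-0.001, -0.046, 0.999, -0.001]
wrist_force: [0.7, 0.1, -2.7]
opening: 0.461
grasp_force: 61.3
```

```bash
python3 - <<'E'
from m import *
plan(484,352,44,3.24)
E
```

```text
at [482.9 351.4 236.1] th -3.049 -> turn -0.006 shift [np.float64(-1.2), np.float64(0.5), np.float64(192.1)]
```

servo_tool --commands '[[[-1,0,40],0,30],[[0,0,40],0,30],[[0,0,40],0,30],[[0,0,40],0,30],[[0,0,20],0,30],[[0,0,8],0,30],[[0,0,4],0,30],[[0,0,0],0,30],[[0,0,1],0,30],[[0,0,0],0,30],[[0,0,0],0,30]]'

```text
time_s: 70.08
eef_pos: [0.4841, 0.3525, 0.0444]
eef_rot: [0.0, -0.048, 0.999, 0.0]
wrist_force: [-0.4, -0.0, -1.9]
opening: 0.451
grasp_force: 61.4
```

servo_tool --commands '[[[0,0,1],0,30],[[0,0,1],0,30],[[0,0,0],0,30],[[0,0,0],0,62],[[0,0,0],0,62],[[0,0,0],0,62],[[0,0,-30],0,62],[[0,0,-40],0,70],[[0,0,-40],0,70],[[0,0,-45],0,70],[[0,0,-40],0,70],[[0,0,0],0.174,70],[[0,0,0],0.174,70],[[0,0,0],0.174,70],[[0,0,0],0.174,70],[[0,0,0],0.174,70],[[0,0,0],0.174,70],[[0,0,0],0.174,70],[[0,0,0],0.174,70],[[0,0,0],0.174,70]]'

```text
time_s: 72.58
eef_pos: [0.4839, 0.3524, 0.2369]
eef_rot: [-0.0, 0.673, 0.74, -0.0]
wrist_force: [-0.4, 0.3, -0.0]
opening: 0.819
grasp_force: 0.0
```

```bash
cat >> m.py <<'E'
def tray():
    c=grab('top');W=cloud(c);X,Y,Z=W[...,0],W[...,1],W[...,2]
    for q in blobs(W,(X>.33)&(X<.64)&(Y>.24)&(Y<.46)&(Z>.035)&(Z<.06)&(c['color'].max(-1)<90),30): print('tray fin',q)
E
python3 - <<'E'
from m import *
rack('top'); rack('side'); tray(); plan(567,20.5,190,1.70)
E
```

```text
top fins ([225.0, 172.0], 128, [1.6, 3.7], [36, 35], 2.1, np.float64(139.4))
top ends ([224.0, 158.0], 141, [45.0, 6.9], [36, 40], 4.7, np.float64(107.2))
top ends ([227.0, 186.0], 163, [-35.4, 0.9], [41, 41], 5.5, np.float64(107.1))
side fins ([266.0, 158.0], 113, [2.1, 4.0], [38, 42], 87.3, np.float64(139.4))
side ends ([265.0, 165.0], 215, [2.7, 7.3], [127, 51], 1.9, np.float64(107.5))
tray fin ([118.0, 174.0], 141, [564.4, 357.0], [34, 41], 2.6, np.float64(43.3))
tray fin ([119.0, 201.0], 125, [480.7, 349.8], [33, 41], 3.7, np.float64(44.0))
at [483.9 352.4 237. ] th 1.674 -> turn -0.026 shift [np.float64(-339.9), np.float64(39.6), np.float64(47.0)]
```

servo_tool --commands '[[[0,0,0],-0.022,70],[[-40,0,0],0,70],[[-40,0,0],0,70],[[-40,0,0],0,70],[[-40,8,0],0,70],[[-40,8,0],0,70],[[-40,8,0],0,70],[[-40,8,0],0,65],[[-40,7,0],0,65],[[-20,0,20],0,65],[[0,0,26],0,65],[[0,0,0],0,65],[[0,0,0],0,65]]'

```text
time_s: 74.35
eef_pos: [0.5645, 0.0199, 0.192]
eef_rot: [0.0, 0.662, 0.749, 0.0]
wrist_force: [0.5, -0.1, 0.4]
opening: 0.759
grasp_force: 0.0
```

```bash
python3 - <<'E'
from m import *
plan(566.6,20,138,1.695)
E
```

```text
at [564.5  19.9 192. ] th 1.694 -> turn -0.001 shift [np.float64(-0.2), np.float64(2.1), np.float64(54.0)]
```

servo_tool --commands '[[[0,2,25],0,65],[[0,0,18],0,65],[[0,0,11],0,65],[[0,0,0],0,65],[[0,0,0],0,30],[[0,0,0],0,30],[[0,0,0],0,30],[[0,0,0],0,30],[[0,0,0],0,30],[[0,0,0],0,30],[[0,0,-15],0,30],[[0,0,-40],0,30],[[0,0,-45],0,30],[[0,0,0],0,30]]'

```text
time_s: 76.1
eef_pos: [0.5683, 0.0196, 0.2419]
eef_rot: [0.003, 0.663, 0.749, 0.002]
wrist_force: [0.3, -0.3, -2.2]
opening: 0.453
grasp_force: 61.6
```

```bash
python3 - <<'E'
from m import *
plan(404,344,240,1.695)
E
```

```text
at [568.3  19.6 241.9] th 1.693 -> turn -0.002 shift [np.float64(342.2), np.float64(-122.8), np.float64(1.9)]
```

servo_tool --commands '[[[40,-13,0],0,30],[[40,-13,0],0,30],[[40,-13,0],0,30],[[40,-14,0],0,30],[[40,-14,0],0,30],[[40,-14,0],0,30],[[40,-14,0],0,30],[[40,-14,0],0,30],[[22,-14,0],0,30],[[0,0,0],-0.172,30],[[0,0,0],-0.172,30],[[0,0,0],-0.172,30],[[0,0,0],-0.172,30],[[0,0,0],-0.172,30],[[0,0,0],-0.172,30],[[0,0,0],-0.172,30],[[0,0,0],-0.172,30],[[0,0,0],-0.172,30],[[0,0,0],0,30]]'

```text
time_s: 78.47
eef_pos: [0.4015, 0.344, 0.2358]
eef_rot: [-0.001, -0.049, 0.999, -0.001]
wrist_force: [0.2, 0.7, -2.1]
opening: 0.46
grasp_force: 61.5
```

```bash
python3 - <<'E'
from m import *
plan(404,344,44,3.24)
E
```

```text
at [401.5 344.  235.8] th -3.044 -> turn -0.001 shift [np.float64(-2.5), np.float64(-0.2), np.float64(191.8)]
```

servo_tool --commands '[[[-3,0,40],0,30],[[0,0,40],0,30],[[0,0,40],0,30],[[0,0,40],0,30],[[0,0,20],0,30],[[0,0,8],0,30],[[0,0,4],0,30],[[0,0,2],0,30],[[0,0,0],0,30],[[0,0,0],0,30]]'

```text
time_s: 79.72
eef_pos: [0.4057, 0.345, 0.0437]
eef_rot: [0.001, -0.049, 0.999, 0.0]
wrist_force: [0.4, -0.1, -1.7]
opening: 0.457
grasp_force: 61.3
```

servo_tool --commands '[[[0,0,1.5],0,30],[[0,0,0],0,30],[[0,0,0],0,30],[[0,0,0],0,62],[[0,0,0],0,62],[[0,0,0],0,62],[[0,0,-30],0,62],[[0,0,-40],0,70],[[0,0,-40],0,70],[[0,0,-45],0,70],[[0,0,-40],0,70],[[50,0,0],0,70],[[0,0,0],0,70],[[0,0,0],0,70]]'

```text
time_s: 81.47
eef_pos: [0.3558, 0.3399, 0.2366]
eef_rot: [0.0, -0.05, 0.999, 0.0]
wrist_force: [0.8, 0.3, 0.5]
opening: 0.817
grasp_force: 0.0
```

```bash
python3 - <<'E'
from m import *
tray(); lever('top'); plate(); st(); grab('top','t8')
a=cv2.imread('pics/t8.png'); cv2.imwrite('pics/t8c.png',cv2.resize(a[100:280,80:350],(780,520),interpolation=cv2.INTER_CUBIC))
E
```

```text
tray fin ([118.0, 174.0], 140, [564.1, 357.2], [34, 43], 2.5, np.float64(43.6))
tray fin ([119.0, 201.0], 121, [480.8, 348.6], [34, 41], 3.7, np.float64(43.4))
tray fin ([119.0, 227.0], 99, [403.2, 341.2], [30, 41], 1.7, np.float64(44.0))
top ([188.0, 207.0], 15, [460.7, 118.9], [9, 9], 7.6, np.float64(149.8)) lever 6.282
top plate 679 85.19 rail 200 100.34 fins [nan nan nan]
side plate 332 85.48 rail 121 100.74 fins [nan nan nan]
{'time_s': 81.875, 'q': [0.52, 0.009, 1.829, -0.0, 1.304, -1.149], 'eef_pos': [0.356, 0.34, 0.236], 'eef_rot': [-0.0, -0.049, 0.999, -0.0], 'wrist_force': [-0.437, 0.222, 0.064], 'opening': 0.816, 'grasp_force': 0.0}
  return _methods._mean(a, axis=axis, dtype=dtype,
  ret = ret.dtype.type(ret / rcount)
```

View pics/t8c.png

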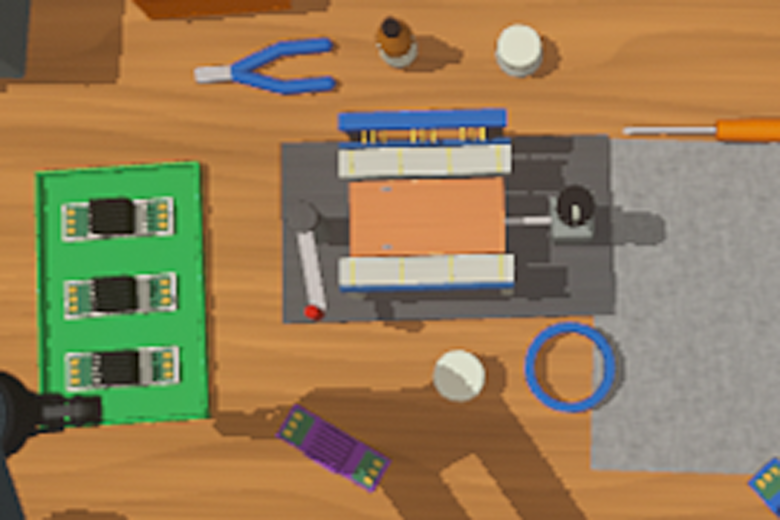

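All three modules lie flat in the tray at crop (118,217), (120,294) and (122,368). The knob line points to -x (0 rad), the plate is 15 mm below the rails, the lever is at rest and the bystanders are untouched.

```bash
python3 -c "
from bench import ctrl
print(ctrl.hand_in())"
```

```text
the job is handed in; nothing more can be done
None
```

I handed the job in at about 82 s: all three modules were tested on the rack and now lie flat, fins up, in the green tray, with the jack wound down, the lever at rest and the bystanders in place in the last top view; the judge's verdict was not shown to me.

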